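# Set the sliding stop and butt a lock cylinder against it

### The job

With the fingertips, push the blue sliding stop of the length gauge along its rail, to the right, until it clicks into the notch marked by the red tab. Then push the brass lock cylinder along the gauge's bed until its end rests against the stop, gently enough that the stop stays in its notch. Push gently throughout: grip and lift nothing, keep the cylinder flat in the bed, leave the other things on the bench where they are, and end clear of everything.

Things in the scene. Friction and masses are not known exactly. Their poses are not given: they have to be found in the camera images.
- gauge: grey and steel length gauge fixed to the bench; place and yaw vary. 390 mm along its y (to the robot's left), x -36 to +68 mm. Origin at bench level on the bed's centre line, half-way along. Bed floor at z 6 mm, 37 mm wide (x -18.5 to 18.5), open at both ends, ledges beside it up to z 10 mm. Behind it the rail: x 34 to 62, top z 20 mm, black end blocks x 30 to 66, y beyond +-185, up to z 32 mm
- rail_mid (a point): top of the rail half-way along, at gauge x 48, y 0, z 20 mm; axes as the gauge's. The rail has three cross slots (notches) at gauge y +95, +60 and +25 mm, 35 mm apart
- stop (a joint): travel of the blue stop in m: 0 at the rail's left end, grows to the right (gauge -y), end 0.165; starts at 0 to 0.03. Stop centre is at gauge y = 0.150 - value, so the slots are at 0.055, 0.090, 0.125. Slides with 1 to 2 N; a spring plunger drops into a slot and centres the stop there once within about 4 mm (the push dips to nothing); about 10 N push it out again, either way
- stop_centre (a point): middle of the blue stop's paddle, over the bed's centre line, 30 mm above the bench; axes as the gauge's. Paddle 16 mm thick along the rail (faces 8 mm either side of this point), gauge x -17 to 32, z 8 to 50 mm. Behind it the carriage: 40 mm along the rail, x 28 to 68 mm, 44 mm high, brass knob up to 56 mm. White pointer reaches forward to x -34 mm at z 19 to 22 mm
- red_mark (a point): top centre of the red tab, 12x12x5 mm, fixed on the gauge's front ledge (gauge x -29, top z 15 mm), exactly in line with the slot that is wanted; axes as the gauge's
- yellow_mark (a point): the same on the yellow tab, in line with another slot
- black_mark (a point): the same on the black tab, in line with the remaining slot. The three tabs change places from run to run
- lock_centre (a point): centre of the brass lock cylinder: 33 mm wide, 61 mm long (along the bed), 17 mm high, about 0.2 kg, loose, lying flat in the bed to the right of the stop, underside 6 mm and top 23 mm above the bench. Its end touches the stop when this point is about 39 mm from the stop's centre along the gauge
- lock: the same brass lock cylinder, origin at the centre of its underside, y along its length
- nickel_cylinder: silver lock cylinder, 33x62x17 mm, lying on the bench; to be left alone
- red_key: key with round red bow, 31x66x8 mm, lying on the bench; to be left alone
- blue_key: key with round blue bow, 31x66x8 mm, lying on the bench; to be left alone
- padlock: brass padlock, 68x42x16 mm, lying flat; to be left alone
- tape_measure: yellow tape measure, 33x70x60 mm, standing; to be left alone
- tin: round red tin, 66 mm wide, 36 mm high; to be left alone
Things that resemble listed ones, but are neither listed nor needed, are in the scene too. What is shaped like the lock but pink is not meant.

How it is judged:
By the outcome, as a careful person would: the job done as asked, in the order asked, and still so for the second after the job is handed in, with the robot touching nothing.
It also fails if it takes over 58 s, if anything falls off the work surface, if the arm or the gripper's body presses on something with over 40 N, if the wrist force passes 120 N, or if a joint passes its speed limit or range.

### The arm

A 6-joint arm with a two-finger parallel gripper is mounted at the origin on a cart in front of the work surface, level with it; the furniture and walls round the work are solid. World frame = base frame: x ahead of the robot, y to its left, z up, the work surface at z = 0. Lengths are in m, angles in rad, forces in N, time in s.
With the tool pointing down it reaches from about 0.35 to 0.875 m from the base axis. Payload 15.5 kg.
Tool frame: the origin (TCP) lies midway between the tips of the shut fingers; the grasp point (between the pads) lies 19 mm behind it; z points along the fingers, y is the line along which they close (so a half turn about z gives the same grasp; the last joint's range is limited). The gripper opens to 85 mm and grips with 20 to 120 N. Pads are 22 mm wide; open, the fingers measure 114 mm over their backs; the gripper's body (76 mm by 85 mm) begins 54 mm behind the grasp point. The pads swing forward as they close: fully open they stand 13 mm farther back than shut.
Start: joints at [-1.373, 0.494, 1.345, -0, 1.302, -0.096], TCP at [0.18, -0.598, 0.231] pointing down, gripper open.
Joint ranges: [-2.91, 2.91], [-0.82, 2.16], [0.22, 2.67], [-1.22, 4.37], [0.12, 2.79], [-3.08, 3.08]. Speed limits (rad/s): [1.89, 1.89, 2.57, 3.01, 3.01, 3.01].

### API

Orientations are given as a 3x3 rotation matrix whose columns are the frame's x, y, z axes.
In Python, from bench import robot gives the robot as it stands.
- The arm moves only by the tool move_arm, never from a script. Its argument "motion" is a list that holds one entry, the list of rows, each a list of 7 numbers: the shift along the tool's x, y, z each as a share of 30 cm, from -1 to 1, then the turn, a rotation vector about the tool's x, y, z each as a share of 45 degrees, from -1 to 1, then the closure, from 0 (fully open) to 1 (shut). In form: [[[tx, ty, tz, wx, wy, wz, claw], ...]]. A call has 1 to 5 rows; each row is the pose to reach, as a shift and turn from the pose commanded when the call began, along the tool's axes at that moment; what a row does not reach only later rows make up. A row lasts 1/12 s, in which the tool goes at most 41.7 mm and 7.16 degrees, less where a joint would pass 70% of its speed; a pose out of reach is approached as far as the arm can. A call with a number of a shift or a turn outside -1 to 1 is refused whole. A call with a gripper value outside its range is refused whole. The fingers move at their own pace and stop on an object; "squeeze" is the grip in N (left out, the last holds). Time passes only in rows, so rows that repeat a pose let the fingers close. It gives the time, the measured TCP pose, the force, the opening and the grip force at its end, in the units of the state.
- robot.get_obs(): the state, without advancing time (a new reading comes with each control period).
- robot.capture(name): name is "scene" or "top" or "wrist"; returns (picture, depth): 480x640x3 uint8, red, green, blue; 480x640 float32, m along the optical axis (not along the pixel's ray), 0 where there is no reading.
- robot.camera_params(name): a dict with "fovy" (degrees; the focal length in pixels is half the picture's height over the tangent of half this angle, whatever the lens; pixels are square), "cx", "cy" (the principal point, pixels), "camera_from_world" (4x4, takes a point from world to camera coordinates); the wrist camera has in their place "mount" (4x4, takes a point from camera to tool coordinates, whose origin is the TCP and whose axes are the flange's). Camera axes: x right, y up, looking along -z (the intrinsics and any distortion apply to the point x, -y, -z); pixel columns grow to the right and rows downward; lengths in m; the calibration is good to about 2 mm. The wrist camera is an equidistant fisheye: a pixel r from the principal point sees the ray r / f radians off the axis. A picture is of the moment at which its call begins: read the wrist's pose just before it. camera_params takes no time and is no camera call.
- robot.finish_job(): hands the job in; it is judged then, once.
Trained networks look in the newest picture that a camera, given by its name, has taken for a name from the list of things; names that differ only in an ending like _2 or _b are one class to them, and where a whole thing is asked for, a point or a joint stands for the part that bears it (a point fixed in the world has none). Each returns a list of dicts, best first, with "confidence" (0 to 1); they miss things now and then, are a little off and sometimes report something else, mostly with a low value. They report only what shows in the picture. A call takes as long as a camera call. They do not tell look-alikes from the thing itself.
- robot.recognise(camera, label): "at" ([x, y, z] in m, in world coordinates, good to about 4 mm: the middle of the surface that is visible of it).
- robot.regions_of(camera, label): "region" (480x640 bool, what is visible of it).
The state is a dict: "time": time; "q": joint angles; "joint_velocities": joint speeds; "joint_efforts": joint torques, N m; "ee_pos": TCP position; "tcp_rot": TCP orientation; "force": force on the tool from outside, world axes, zero at the start; "ft_torque": the same for the moment, N m; "opening": finger opening in m; "grasp_force": force on a finger pad.
Only numpy, scipy, OpenCV 4.12 (cv2) and the standard library are available. Lean on these libraries where they do the work, as an engineer would, in place of code of your own. Each camera call takes 0.05 s, during which the arm holds its last target. There are 200 camera calls.

## Working session

There is one attempt and no reset: what is moved stays moved. The work goes in short steps, Python scripts to look and compute and a tool call to move; the robot and the scene stay as the last step left them, time stands still between calls to the robot, and variables do not carry over. Pictures are saved under pics/ and viewed, at most 12 in all, crops included, and the job is handed in when it is done.

Besides the shell and the picture viewer there is one more tool, called after "Request:" as a command line: name --argument value ..., lists and objects as JSON in quotes. move_arm: Moves the arm, as the interface text tells. Its arguments: {"type":"object","properties":{"motion":{"type":"array"},"squeeze":{"type":"number"}},"required":["motion"]}

```bash
mkdir -p pics
cat > h.py <<'E'
import numpy as np,cv2
from bench import robot
def save(n,f):
    p,d=robot.capture(n); cv2.imwrite(f'pics/{f}.png',cv2.cvtColor(p,cv2.COLOR_RGB2BGR)); np.save(f'pics/{f}.npy',d); return p,d
def w2p(n,P):
    c=robot.camera_params(n); f=240/np.tan(np.radians(c['fovy']/2)); q=(c['camera_from_world']@np.append(P,1))[:3]
    return c['cx']+f*q[0]/-q[2], c['cy']-f*q[1]/-q[2]
def p2w(n,u,v,d):
    c=robot.camera_params(n); f=240/np.tan(np.radians(c['fovy']/2))
    u,v,d=map(np.asarray,(u,v,d))
    q=np.stack([(u-c['cx'])/f*d,-(v-c['cy'])/f*d,-d,np.ones_like(d)])
    return (np.linalg.inv(c['camera_from_world'])@q)[:3].T
E
python3 - <<'E'
from h import *
save('top','top1')
for l in ['stop_centre','red_mark','yellow_mark','black_mark','lock_centre','rail_mid','gauge','nickel_cylinder']:
    for r in robot.recognise('top',l)[:3]: print(l,np.round(r['at'],4),round(r['confidence'],2),np.round(w2p('top',r['at'])))
o=robot.get_obs(); print(o['time'],o['ee_pos'],o['tcp_rot'])
print({k:v for k,v in robot.camera_params('top').items()})
E
```

```text
stop_centre [0.516  0.1085 0.0374] 0.93 [270. 231.]
red_mark [ 0.4978 -0.0105  0.0127] 0.39 [319. 240.]
lock_centre [0.4828 0.2407 0.0117] 0.71 [217. 247.]
lock_centre [ 0.4811 -0.1313  0.0177] 0.65 [369. 246.]
rail_mid [ 0.5004 -0.0081  0.0084] 0.67 [318. 239.]
gauge [ 0.4958 -0.013   0.0117] 0.7 [320. 241.]
nickel_cylinder [ 0.5037 -0.4032  0.0144] 0.68 [478. 237.]
0.45 [ 0.18039428 -0.59836025  0.23122375] [[ 9.57436734e-01  2.88643205e-01 -3.91825196e-05]
 [ 2.88643207e-01 -9.57436727e-01  1.09897791e-04]
 [-5.79353273e-06 -1.16529950e-04 -9.99999993e-01]]
{'fovy': 51.691914266698205, 'cx': 317.7142497209707, 'cy': 242.54049107237745, 'camera_from_world': array([[-0.00788767, -0.99983534,  0.0163426 , -0.00252278],
       [ 0.99335112, -0.0059573 ,  0.11496984, -0.48942226],
       [-0.11485356,  0.01714079,  0.99323454, -1.17951086],
       [ 0.        ,  0.        ,  0.        ,  1.        ]])}
```

View pics/top1.png

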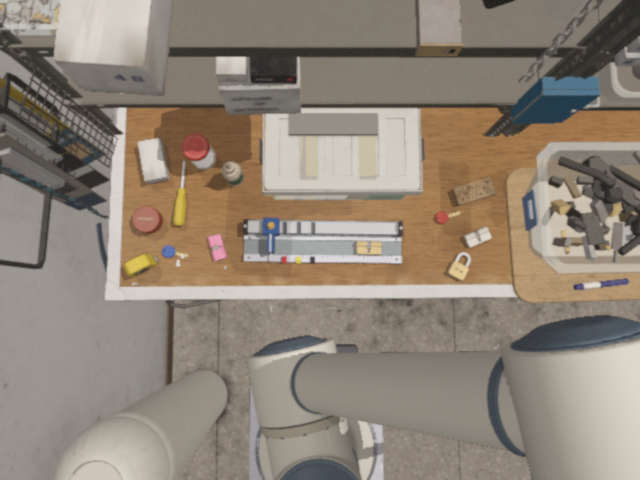

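The top view shows the gauge spanning pixels (244–403, 218–264). The stop is at (270,235) and the brass lock at (369,247). The tabs are red (284,260), yellow (299,260) and black (312,260). Things that could be taken for the lock are the pink look-alike at (217,247) and the nickel cylinder at (478,237). I choose the brass one in the bed at (369,247) and check it in a crop.

Run:
```python
from h import *
im=cv2.imread('pics/top1.png'); d=np.load('pics/top1.npy')
cv2.imwrite('pics/c1.png',cv2.resize(im[205:275,235:415],None,fx=4.4,fy=4.4,interpolation=cv2.INTER_CUBIC))
hsv=cv2.cvtColor(im,cv2.COLOR_BGR2HSV)
def cen(m,u0,u1,v0,v1,name,z):
    mm=np.zeros(m.shape,bool); mm[v0:v1,u0:u1]=m[v0:v1,u0:u1]; v,u=np.nonzero(mm)
    c=robot.camera_params('top'); 
    # intersect with plane z
    P=[]
    for a,b in zip(u,v):
        A=p2w('top',[a],[b],[1.0])[0]; C=np.linalg.inv(c['camera_from_world'])[:3,3]; P.append(C+(A-C)*(z-C[2])/(A[2]-C[2]))
    P=np.array(P); print(name,len(u),u.mean().round(1),v.mean().round(1),P.mean(0).round(4)); return P
H,S,V=hsv[...,0],hsv[...,1],hsv[...,2]
red=((H<8)|(H>172))&(S>130)
yel=(H>20)&(H<35)&(S>130)
cen(red,276,292,254,268,'red',.015);cen(yel,292,306,254,268,'yel',.015);cen(V<60,306,320,254,264,'blk',.015)
br=(H>12)&(H<32)&(S>70)
P=cen(br,345,395,236,260,'lock',.023)
r=cv2.minAreaRect((P[:,:2]*1000).astype(np.float32));print(r)
P=cen((H>100)&(H<125)&(S>120)&(V>60),258,285,215,260,'stop',.047)
# end blocks
cen(V<60,240,250,216,232,'endL',.032);cen(V<60,396,408,216,234,'endR',.032)
```

```text
red 26 283.5 260.0 [0.4483 0.0781 0.015 ]
yel 23 298.0 260.7 [0.4464 0.0426 0.015 ]
blk 0 nan nan nan
lock 259 368.6 247.9 [ 0.476  -0.1306  0.023 ]
((475.8260803222656, -129.2185821533203), (59.12724685668945, 29.562612533569336), 89.6344985961914)
stop 128 270.9 226.5 [0.5269 0.1068 0.047 ]
endL 0 nan nan nan
endR 0 nan nan nan<stdin>:12: RuntimeWarning: Mean of empty slice.
  ret = ret.dtype.type(ret / rcount)
```

View pics/c1.png

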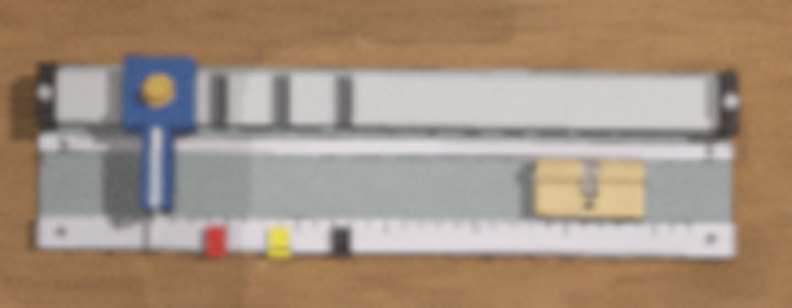

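The crop shows a brass lock with a keyway at crop (590,188), and the stop at (155,95) left of all three slots. The red tab at (216,240) is in line with the first slot. Next I work out the gauge pose and the first approach moves.

```bash
cat >> h.py <<'E'
def ray(n,u,v,z):
    C=np.linalg.inv(robot.camera_params(n)['camera_from_world'])[:3,3]; A=p2w(n,[u],[v],[1.0])[0]
    return C+(A-C)*(z-C[2])/(A[2]-C[2])
def plan(target,yaw,closure=1):
    """shift (share of .3) and turn (share of 45deg) in tool axes to world target; tool x at world yaw, pointing down"""
    from scipy.spatial.transform import Rotation as Ro
    o=robot.get_obs(); R=np.array(o['tcp_rot']); c,s=np.cos(yaw),np.sin(yaw)
    Rt=np.array([[c,s,0],[s,-c,0],[0,0,-1.]])
    return (R.T@(np.array(target)-o['ee_pos'])/.3).round(4),(Ro.from_matrix(R.T@Rt).as_rotvec()/(np.pi/4)).round(3)
E
python3 - <<'E'
from h import *
px=lambda a,b:(235+(a+.5)/4.4-.5,205+(b+.5)/4.4-.5)
L=ray('top',*px(45,93),.032);R=ray('top',*px(729,101),.032);print(L,R)
g=L-R;print(np.linalg.norm(g),'yaw',np.arctan2(-g[0],g[1]))
for z,p in [(.010,(38,246)),(.010,(735,254))]: print(ray('top',*px(*p),z))
for t in [(.42,-.2,.3),(.47,.0,.30)]: print(plan(t,np.pi/2))
E
```

```text
[0.53115851 0.17119407 0.032     ] [ 0.52460402 -0.20811199  0.032     ]
0.37936268911835413 yaw -0.01727849559222484
[0.44810022 0.17719746 0.01      ]
[ 0.44102244 -0.21323836  0.01      ]
(array([ 1.148 , -1.0408, -0.2291]), array([-0.   , -0.   , -1.627]))
(array([ 1.5   , -1.631 , -0.2291]), array([-0.   , -0.   , -1.627]))
```

Request:
move_arm --motion '[[[0.52,-0.47,-0.1,0,0,-0.79,1],[0.52,-0.47,-0.1,0,0,-0.79,1],[0.52,-0.47,-0.1,0,0,-0.79,1],[0.52,-0.47,-0.1,0,0,-0.79,1],[0.52,-0.47,-0.1,0,0,-0.79,1]]]'

```text
time: 0.87
ee_pos: [0.2875, -0.4201, 0.261]
tcp_rot: [[0.607, 0.795, 0.0], [0.795, -0.607, -0.0], [0.0, 0.0, -1.0]]
force: [2.1, 0.3, 0.5]
opening: 0.0257
grasp_force: 0.0
```

Run:
```python
from h import *
o=robot.get_obs();print(o['time'],o['force'],o['q'])
for t in [(.47,.0,.28),(.47,-.2,.28)]: print(plan(t,np.pi/2-.017))
```

```text
0.8667 [2.12147208 0.34113085 0.49934774] [-1.08808356e+00  2.99495220e-01  1.58434775e+00  1.08902759e-04
  1.25758124e+00 -4.36359039e-01]
(array([ 1.4823, -0.3657, -0.0634]), array([ 0.   ,  0.   , -0.808]))
(array([ 0.9523,  0.0387, -0.0634]), array([ 0.   ,  0.   , -0.808]))
```

Request:
move_arm --motion '[[[0.7,-0.1,-0.06,0,0,-0.8,1],[0.7,-0.1,-0.06,0,0,-0.8,1],[0.7,-0.1,-0.06,0,0,-0.8,1],[0.7,-0.1,-0.06,0,0,-0.8,1],[0.7,-0.1,-0.06,0,0,-0.8,1]]]'

```text
time: 1.28
ee_pos: [0.3899, -0.2394, 0.2787]
tcp_rot: [[0.027, 1.0, 0.001], [1.0, -0.027, -0.0], [-0.0, 0.001, -1.0]]
force: [1.8, -0.7, -0.3]
opening: -0.0001
grasp_force: 0.0
```

Run:
```python
from h import *
for t in [(.42,-.01,.28),(.42,.05,.28)]: print(plan(t,np.pi/2-.017))
```

```text
(array([ 0.7671,  0.0799, -0.0044]), array([ 0.001,  0.   , -0.012]))
(array([ 0.967 ,  0.0746, -0.0045]), array([ 0.001,  0.   , -0.012]))
```

Request:
move_arm --motion '[[[0.8,0.16,0,0,0,-0.012,1],[0.8,0.16,0,0,0,-0.012,1],[0.8,0.16,0,0,0,-0.012,1],[0.8,0.16,0,0,0,-0.012,1],[0.8,0.16,0,0,0,-0.012,1]]]'

```text
time: 1.7
ee_pos: [0.4368, -0.0364, 0.2786]
tcp_rot: [[0.023, 1.0, 0.001], [1.0, -0.023, -0.0], [-0.0, 0.001, -1.0]]
force: [0.8, -0.3, -0.1]
opening: -0.0002
grasp_force: 0.0
```

Request:
move_arm --motion '[[[0.12,0,0,0,0,0,1],[0.12,0,0,0,0,0,1],[0.12,0,0,0,0,0,1]]]'

```text
time: 1.95
ee_pos: [0.4376, -0.0007, 0.2784]
tcp_rot: [[0.019, 1.0, 0.0], [1.0, -0.019, -0.0], [-0.0, 0.0, -1.0]]
force: [0.4, -0.7, 0.2]
opening: -0.0001
grasp_force: 0.0
```

```bash
cat >> h.py <<'E'
def wray(u,v,z,o):
    c=robot.camera_params('wrist'); f=240/np.tan(np.radians(c['fovy']/2)); dx,dy=u-c['cx'],v-c['cy']; r=np.hypot(dx,dy)+1e-9; t=r/f
    d=np.array([np.sin(t)*dx/r,-np.sin(t)*dy/r,-np.cos(t)]); M=c['mount']; R=np.array(o['tcp_rot'])
    C=R@M[:3,3]+o['ee_pos']; D=R@(M[:3,:3]@d); return C+D*(z-C[2])/D[2]
E
python3 - <<'E'
from h import *
o=robot.get_obs(); print(o['time'],o['ee_pos'],o['force'])
import pickle;pickle.dump(o,open('o1.pkl','wb'))
save('wrist','w1'); c=robot.camera_params('wrist');print(c)
E
```

```text
1.95 [ 0.437573   -0.00065489  0.27840471] [ 0.35188494 -0.6999876   0.21668252]
{'fovy': 65.70646984690485, 'cx': 321.6597587893696, 'cy': 240.94070345519853, 'mount': array([[-4.15933848e-04,  9.50344554e-01,  3.11199383e-01,
         8.08311754e-02],
       [ 9.99999588e-01,  6.46404606e-04, -6.37447988e-04,
        -1.40764936e-03],
       [-8.06955938e-04,  3.11198990e-01, -9.50344431e-01,
        -1.42779304e-01],
       [ 0.00000000e+00,  0.00000000e+00,  0.00000000e+00,
         1.00000000e+00]])}
```

View pics/w1.png

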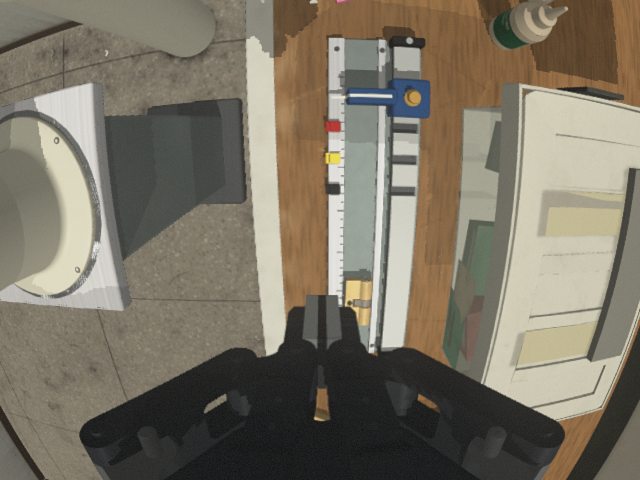

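The wrist view, with image up being +y, shows the stop paddle at about (370,97) and the red tab at (334,126), in line with the slot at (404,128). The yellow tab is at (333,158), the black at (333,189), and the lock at (358,300).

Run:
```python
from h import *
import pickle;o=pickle.load(open('o1.pkl','rb'))
for n,u,v,z in [('red',334,124.5,.015),('yel',333,156.5,.015),('blk',333,188,.015),('slot1',404,128,.02),('slot2',404,159,.02),('slot3',403,190,.02),('padTop',370,97,.05),('pointer',338,95,.022),('bedL',344,60,.01),('bedL2',346,250,.01)]: print(n,wray(u,v,z,o).round(4))
y=-.0173; ex=np.array([np.cos(y),np.sin(y)]);ey=np.array([-np.sin(y),np.cos(y)]);O=np.array([.480,-.018])
for gx,gy in [(0,.095),(0,.130),(0,.165)]: print(O+gx*ex+gy*ey)
for z in (.15,.028):
  P=O+0.006*ex+.172*ey; print(P,plan((*P,z),np.pi/2+y))
```

```text
red [0.4513 0.0787 0.015 ]
yel [0.4497 0.0436 0.015 ]
blk [0.4492 0.0086 0.015 ]
slot1 [0.5269 0.0754 0.02  ]
slot2 [0.5273 0.0413 0.02  ]
slot3 [0.527  0.0066 0.02  ]
padTop [0.486  0.1064 0.05  ]
pointer [0.4558 0.1104 0.022 ]
bedL [0.4636 0.1507 0.01  ]
bedL2 [ 0.4638 -0.0662  0.01  ]
[0.48164342 0.07698578]
[0.48224889 0.11198055]
[0.48285436 0.14697531]
[0.48897455 0.15387047] (array([0.5228, 0.1601, 0.4279]), array([ 0.   ,  0.   , -0.005]))
[0.48897455 0.15387047] (array([0.5229, 0.16  , 0.8346]), array([ 0.   ,  0.   , -0.005]))
```

Request:
move_arm --motion '[[[0.13,0.035,0.0,0,0,-0.005,1],[0.26,0.07,0.02,0,0,-0.005,1],[0.39,0.11,0.1,0,0,-0.005,1],[0.52,0.14,0.2,0,0,-0.005,1],[0.52,0.14,0.33,0,0,-0.005,1]]]'

```text
time: 2.42
ee_pos: [0.4862, 0.1536, 0.1873]
tcp_rot: [[0.019, 1.0, 0.007], [1.0, -0.019, 0.002], [0.002, 0.007, -1.0]]
force: [0.8, -0.2, -0.3]
opening: -0.0
grasp_force: 0.0
```

Run:
```python
from h import *
y=-.0173; ex=np.array([np.cos(y),np.sin(y)]);ey=np.array([-np.sin(y),np.cos(y)]);O=np.array([.480,-.018])
print(robot.get_obs()['force'])
for z in (.06,.03):
  P=O+0.00*ex+.172*ey; print(P,plan((*P,z),np.pi/2+y))
```

```text
[ 0.76552488 -0.21012275 -0.28454071]
[0.48297545 0.15397426] (array([ 0.    , -0.0137,  0.4243]), array([ 0.008, -0.003, -0.003]))
[0.48297545 0.15397426] (array([-2.000e-04, -1.440e-02,  5.243e-01]), array([ 0.008, -0.003, -0.003]))
```

Request:
move_arm --motion '[[[0,0,0.12,0,0,0,1],[0,0,0.22,0,0,0,1],[0,0,0.3,0,0,0,1],[0,0,0.35,0,0,0,1],[0,0,0.35,0,0,0,1]]]'

```text
time: 2.83
ee_pos: [0.4817, 0.1493, 0.0784]
tcp_rot: [[0.021, 1.0, -0.004], [1.0, -0.021, -0.001], [-0.001, -0.004, -1.0]]
force: [-1.4, -1.1, -1.0]
opening: 0.0002
grasp_force: 0.0
```

Run:
```python
from h import *
y=-.0173; ex=np.array([np.cos(y),np.sin(y)]);ey=np.array([-np.sin(y),np.cos(y)]);O=np.array([.480,-.018])
print(robot.get_obs()['force'])
for z in (.06,.03):
  P=O+0.00*ex+.172*ey; print(P,plan((*P,z),np.pi/2+y))
```

```text
[-1.3651678  -1.07885245 -0.9781344 ]
[0.48297545 0.15397426] (array([0.0156, 0.0041, 0.0612]), array([-0.006,  0.001, -0.005]))
[0.48297545 0.15397426] (array([0.0157, 0.0045, 0.1612]), array([-0.006,  0.001, -0.005]))
```

Request:
move_arm --motion '[[[0.01,0,0.05,0,0,0,1],[0.01,0,0.1,0,0,0,1],[0.01,0,0.16,0,0,0,1],[0.01,0,0.16,0,0,0,1],[0.01,0,0.16,0,0,0,1]]]'

```text
time: 3.25
ee_pos: [0.4832, 0.1533, 0.0336]
tcp_rot: [[0.02, 1.0, -0.001], [1.0, -0.02, -0.0], [-0.0, -0.0, -1.0]]
force: [-1.2, 0.1, 0.4]
opening: 0.0002
grasp_force: 0.0
```

Run:
```python
from h import *
import pickle
o=robot.get_obs();print(o['time'],o['force'],o['ee_pos'],o['joint_velocities'].__str__())
pickle.dump(o,open('o2.pkl','wb'));save('wrist','w2')
```

```text
3.25 [-1.19899627  0.06992116  0.39106111] [0.48322313 0.15325875 0.03357562] [ 0.00673742 -0.02427381 -0.01123486  0.00245779  0.00850368  0.00199413]
```

View pics/w2.png

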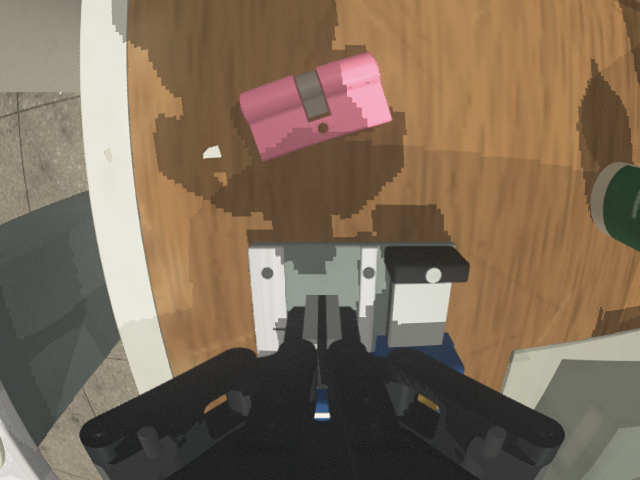

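The fingers at (322,320) are centred over the bed, left of the stop, and touch nothing. The pink look-alike is at (318,105) and out of the way. Next I push toward −y (tool −x).

Request:
move_arm --motion '[[[-0.03,0,0,0,0,0,1],[-0.05,0,0,0,0,0,1],[-0.065,0,0,0,0,0,1],[-0.065,0,0,0,0,0,1],[-0.065,0,0,0,0,0,1]]]'

```text
time: 3.72
ee_pos: [0.4827, 0.1341, 0.0334]
tcp_rot: [[0.02, 1.0, 0.0], [1.0, -0.02, 0.0], [0.0, 0.0, -1.0]]
force: [0.5, 0.4, -0.3]
opening: 0.0002
grasp_force: 0.0
```

Request:
move_arm --motion '[[[-0.008,0,0,0,0,0,1],[-0.015,0,0,0,0,0,1],[-0.02,0,0,0,0,0,1],[-0.027,0,0,0,0,0,1],[-0.033,0,0,0,0,0,1]]]'

```text
time: 4.13
ee_pos: [0.4823, 0.1247, 0.033]
tcp_rot: [[0.019, 1.0, -0.0], [1.0, -0.019, 0.0], [0.0, -0.0, -1.0]]
force: [-0.3, 5.4, 0.0]
opening: -0.0001
grasp_force: 2.3
```

Request:
move_arm --motion '[[[-0.007,0,0,0,0,0,1],[-0.013,0,0,0,0,0,1],[-0.02,0,0,0,0,0,1],[-0.027,0,0,0,0,0,1],[-0.033,0,0,0,0,0,1]]]'

```text
time: 4.55
ee_pos: [0.4821, 0.1147, 0.033]
tcp_rot: [[0.019, 1.0, 0.0], [1.0, -0.019, 0.0], [0.0, 0.0, -1.0]]
force: [0.8, 5.5, -0.6]
opening: -0.0
grasp_force: 2.6
```

Run:
```python
from h import *
o=robot.get_obs();print(o['time'],o['force'],o['ee_pos'])
save('top','top2');save('scene','sc2')
im=cv2.imread('pics/top2.png')[205:275,235:335];s2=cv2.imread('pics/sc2.png')
a=cv2.resize(im,None,fx=4.5,fy=4.5,interpolation=cv2.INTER_CUBIC)
q=np.array(w2p('scene',np.array([.48,.09,.03])));print(q)
u,v=q.astype(int);b=s2[max(0,v-60):v+60,max(0,u-80):u+80];b=cv2.resize(b,(373,280))
b=cv2.copyMakeBorder(b,0,0,0,a.shape[1]-373,cv2.BORDER_CONSTANT) if a.shape[1]>373 else b[:,:a.shape[1]]
cv2.imwrite('pics/c2.png',np.vstack([a,b])[:600])
```

```text
4.55 [ 0.77372767  5.46399808 -0.64100628] [0.48213228 0.11469307 0.03303279]
[292.52027118 227.05761954]
```

View pics/c2.png

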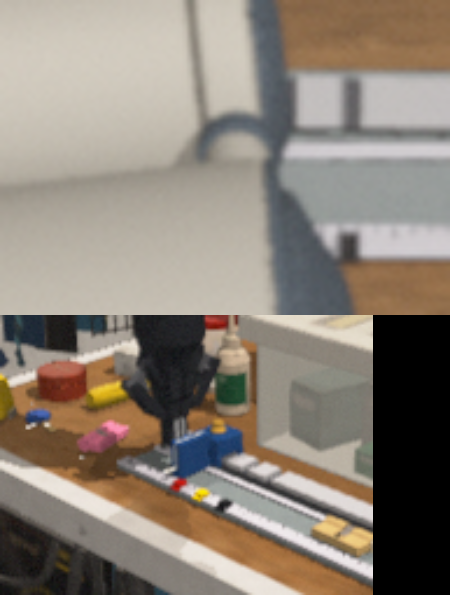

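The crop shows the fingertips pressing the stop's left face at (180,455), with the red tab just to the right. I carry on slowly and watch for the force dip.

Request:
move_arm --motion '[[[-0.007,0,0,0,0,0,1],[-0.013,0,0,0,0,0,1],[-0.02,0,0,0,0,0,1],[-0.025,0,0,0,0,0,1],[-0.03,0,0,0,0,0,1]]]'

```text
time: 5.07
ee_pos: [0.482, 0.1057, 0.0331]
tcp_rot: [[0.019, 1.0, 0.0], [1.0, -0.019, 0.0], [0.0, 0.0, -1.0]]
force: [-0.3, 5.0, -0.2]
opening: 0.0002
grasp_force: 2.5
```

Request:
move_arm --motion '[[[-0.003,0,0,0,0,0,1],[-0.007,0,0,0,0,0,1],[-0.01,0,0,0,0,0,1]]]'

```text
time: 5.32
ee_pos: [0.4819, 0.1026, 0.0331]
tcp_rot: [[0.019, 1.0, 0.0], [1.0, -0.019, -0.0], [-0.0, 0.0, -1.0]]
force: [-0.0, 3.2, 0.0]
opening: 0.0003
grasp_force: 1.8
```

Request:
move_arm --motion '[[[-0.003,0,0,0,0,0,1],[-0.006,0,0,0,0,0,1]]]'

```text
time: 5.48
ee_pos: [0.4819, 0.1008, 0.0331]
tcp_rot: [[0.019, 1.0, 0.0], [1.0, -0.019, -0.0], [-0.0, 0.0, -1.0]]
force: [0.2, 0.4, -0.1]
opening: -0.0002
grasp_force: 0.7
```

Request:
move_arm --motion '[[[-0.003,0,0,0,0,0,1],[-0.006,0,0,0,0,0,1]]]'

```text
time: 5.65
ee_pos: [0.4819, 0.0989, 0.0331]
tcp_rot: [[0.019, 1.0, 0.0], [1.0, -0.019, -0.0], [-0.0, 0.0, -1.0]]
force: [0.1, 0.2, -0.5]
opening: 0.0
grasp_force: 0.0
```

The force has dipped to nothing at about the expected place, so the stop should be in the notch. I back off left and up, then look.

Request:
move_arm --motion '[[[0.03,0,0,0,0,0,1],[0.07,0,0,0,0,0,1],[0.09,0,-0.05,0,0,0,1],[0.1,0,-0.18,0,0,0,1],[0.1,0,-0.31,0,0,0,1]]]'

```text
time: 6.07
ee_pos: [0.4812, 0.1306, 0.1263]
tcp_rot: [[0.018, 1.0, -0.003], [1.0, -0.018, -0.0], [-0.0, -0.003, -1.0]]
force: [1.3, -0.4, -0.0]
opening: 0.0001
grasp_force: 0.0
```

Request:
move_arm --motion '[[[0,0,-0.13,0,0,0,1],[0,0,-0.26,0,0,0,1],[-0.13,0,-0.35,0,0,0,1],[-0.26,0,-0.4,0,0,0,1],[-0.39,0,-0.4,0,0,0,1]]]'

```text
time: 6.48
ee_pos: [0.4815, 0.0153, 0.2493]
tcp_rot: [[0.016, 1.0, 0.005], [1.0, -0.016, -0.0], [-0.0, 0.005, -1.0]]
force: [1.6, -0.6, 0.4]
opening: 0.0003
grasp_force: 0.0
```

Request:
move_arm --motion '[[[-0.13,0,0,0,0,0,1],[-0.26,0,0,0,0,0,1],[-0.39,0,0,0,0,0,1],[-0.52,0,0,0,0,0,1],[-0.65,0,0.1,0,0,0,1]]]'

```text
time: 6.9
ee_pos: [0.4788, -0.1767, 0.2238]
tcp_rot: [[0.019, 1.0, 0.006], [1.0, -0.019, -0.003], [-0.003, 0.006, -1.0]]
force: [1.8, 0.0, 1.2]
opening: 0.0
grasp_force: 0.0
```

Run:
```python
from h import *
print(plan((.4765,-.215,.2),np.pi/2-.0173))
```

```text
(array([-0.1276, -0.0057,  0.0798]), array([ 0.008,  0.004, -0.002]))
```

Request:
move_arm --motion '[[[-0.1,0,0.05,0,0,0,1],[-0.1,0,0.05,0,0,0,1],[-0.1,0,0.05,0,0,0,1],[-0.1,0,0.05,0,0,0,1]]]'

```text
time: 7.23
ee_pos: [0.4763, -0.2032, 0.2056]
tcp_rot: [[0.019, 1.0, -0.0], [1.0, -0.019, 0.0], [0.0, -0.0, -1.0]]
force: [-1.0, 0.9, -0.6]
opening: 0.0002
grasp_force: 0.0
```

Run:
```python
from h import *
import pickle
o=robot.get_obs();print(o['time'],o['force'],o['ee_pos']); pickle.dump(o,open('o3.pkl','wb'));save('wrist','w3')
```

```text
7.2333 [-0.96321115  0.9226417  -0.57492406] [ 0.47628642 -0.2032004   0.20560882]
```

View pics/w3.png

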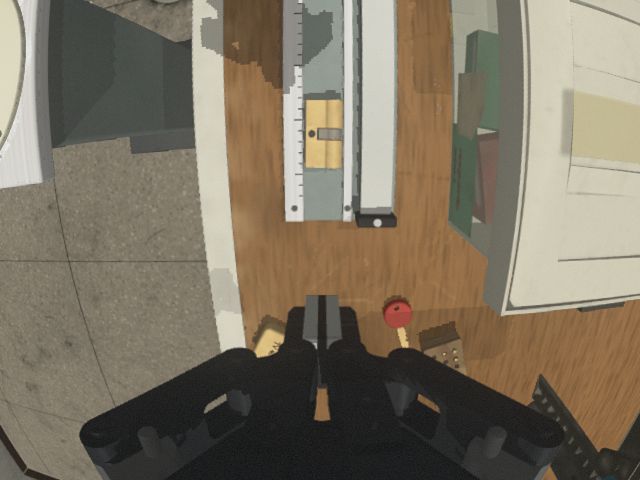

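The wrist view shows the lock lying straight in the bed at (322,134), with its near end at row 168. The stop is out of view, so I check it from the top camera.

Run:
```python
from h import *
import pickle;o=pickle.load(open('o3.pkl','rb'))
for n,u,v,z in [('lockN',323,168,.015),('lockF',323,98,.02),('lockL',306,134,.02),('lockR',342,134,.02),('bedL',303,215,.008),('bedR',343,215,.008),('bedL',303,60,.008),('bedR',344,60,.008)]: print(n,wray(u,v,z,o).round(4))
save('top','top3')
cv2.imwrite('pics/c3.png',cv2.resize(cv2.imread('pics/top3.png')[205:275,235:415],None,fx=4.4,fy=4.4,interpolation=cv2.INTER_CUBIC))
y=-.0173; ex=np.array([np.cos(y),np.sin(y)]);ey=np.array([-np.sin(y),np.cos(y)]);O=np.array([.480,-.018])
for z in (.08,.017):
  P=O-.185*ey; print(P,plan((*P,z),np.pi/2+y))
```

```text
lockN [ 0.4771 -0.1626  0.015 ]
lockF [ 0.4782 -0.0999  0.02  ]
lockL [ 0.4628 -0.1314  0.02  ]
lockR [ 0.4942 -0.132   0.02  ]
bedL [ 0.4573 -0.2076  0.008 ]
bedR [ 0.4951 -0.2083  0.008 ]
bedL [ 0.4611 -0.0632  0.008 ]
bedR [ 0.4978 -0.0639  0.008 ]
[ 0.47679966 -0.20297232] (array([-1.000e-04,  8.000e-04,  4.203e-01]), array([ 0.001,  0.   , -0.001]))
[ 0.47679966 -0.20297232] (array([-1.000e-04,  7.000e-04,  6.303e-01]), array([ 0.001,  0.   , -0.001]))
```

View pics/c3.png

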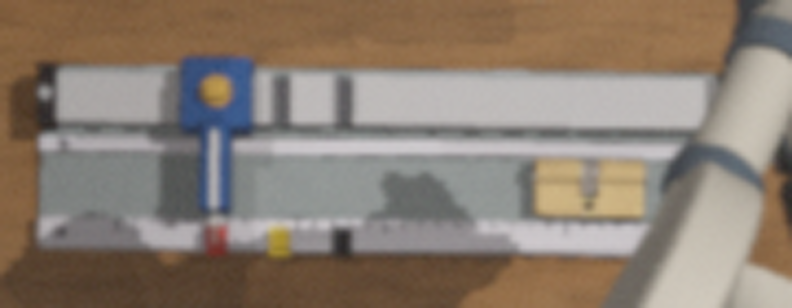

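The top view shows the stop seated, with its pointer at crop (215,225) on the red tab. The lock is unmoved at (590,188). I descend behind the lock, inside the bed.

Request:
move_arm --motion '[[[0,0,0.13,0,0,0,1],[0,0,0.26,0,0,0,1],[0,0,0.38,0,0,0,1],[0,0,0.46,0,0,0,1],[0,0,0.52,0,0,0,1]]]'

```text
time: 7.75
ee_pos: [0.4758, -0.2026, 0.0479]
tcp_rot: [[0.018, 1.0, -0.001], [1.0, -0.018, 0.001], [0.001, -0.001, -1.0]]
force: [0.5, 0.2, -0.1]
opening: -0.0
grasp_force: 0.0
```

Request:
move_arm --motion '[[[0,0,0.04,0,0,0,1],[0,0,0.08,0,0,0,1],[0,0,0.1,0,0,0,1],[0,0,0.1,0,0,0,1],[0,0,0.1,0,0,0,1]]]'

```text
time: 8.17
ee_pos: [0.4764, -0.2037, 0.02]
tcp_rot: [[0.018, 1.0, 0.0], [1.0, -0.018, -0.0], [-0.0, 0.0, -1.0]]
force: [0.4, 0.2, -0.3]
opening: 0.0002
grasp_force: 0.0
```

Run:
```python
from h import *
y=-.0173; ex=np.array([np.cos(y),np.sin(y)]);ey=np.array([-np.sin(y),np.cos(y)]);O=np.array([.480,-.018])
o=robot.get_obs();print(o['force'],o['ee_pos'])
for gy in (-.185,-.162,0.01):
  P=O+gy*ey; print(P,plan((*P,.016),np.pi/2+y))
```

```text
[ 0.41485561  0.24923194 -0.33187084] [ 0.47640723 -0.20367795  0.02001611]
[ 0.47679966 -0.20297232] (array([0.0024, 0.0013, 0.0134]), array([ 0.   ,  0.   , -0.001]))
[ 0.47719754 -0.17997576] (array([0.079 , 0.0012, 0.0134]), array([ 0.   ,  0.   , -0.001]))
[ 0.48017299 -0.0080015 ] (array([6.524e-01, 6.000e-04, 1.330e-02]), array([ 0.   ,  0.   , -0.001]))
```

Request:
move_arm --motion '[[[0.025,0,0.005,0,0,0,1],[0.05,0,0.01,0,0,0,1],[0.075,0,0.013,0,0,0,1],[0.085,0,0.013,0,0,0,1],[0.095,0,0.013,0,0,0,1]]]'

```text
time: 8.58
ee_pos: [0.4766, -0.1748, 0.0158]
tcp_rot: [[0.018, 1.0, 0.0], [1.0, -0.018, -0.0], [-0.0, 0.0, -1.0]]
force: [0.3, 0.4, 1.0]
opening: -0.0
grasp_force: 0.0
```

Request:
move_arm --motion '[[[0.01,0,0,0,0,0,1],[0.02,0,0,0,0,0,1],[0.035,0,0,0,0,0,1],[0.05,0,0,0,0,0,1],[0.065,0,0,0,0,0,1]]]'

```text
time: 9.0
ee_pos: [0.4771, -0.156, 0.0157]
tcp_rot: [[0.019, 1.0, 0.0], [1.0, -0.019, -0.0], [-0.0, 0.0, -1.0]]
force: [0.6, -3.6, 3.0]
opening: -0.0006
grasp_force: 1.7
```

Request:
move_arm --motion '[[[0.018,0,0,0,0,0,1],[0.036,0,0,0,0,0,1],[0.054,0,0,0,0,0,1],[0.072,0,0,0,0,0,1],[0.09,0,0,0,0,0,1]]]'

```text
time: 9.42
ee_pos: [0.4775, -0.1286, 0.0157]
tcp_rot: [[0.019, 1.0, 0.0], [1.0, -0.019, -0.0], [-0.0, 0.0, -1.0]]
force: [0.8, -4.5, 4.3]
opening: 0.0002
grasp_force: 2.3
```

Run:
```python
from h import *
y=-.0173; ex=np.array([np.cos(y),np.sin(y)]);ey=np.array([-np.sin(y),np.cos(y)]);O=np.array([.480,-.018])
o=robot.get_obs();print(o['force'],o['ee_pos'])
P=O+0.014*ey; print(P,plan((*P,.016),np.pi/2+y))
p,d=save('wrist','w4')
```

```text
[ 0.81249704 -4.45174127  4.27097969] [ 0.47752786 -0.12862169  0.01566271]
[ 0.48024219 -0.00400209] (array([ 0.4155,  0.0011, -0.0012]), array([ 0.   ,  0.   , -0.002]))
```

View pics/w4.png

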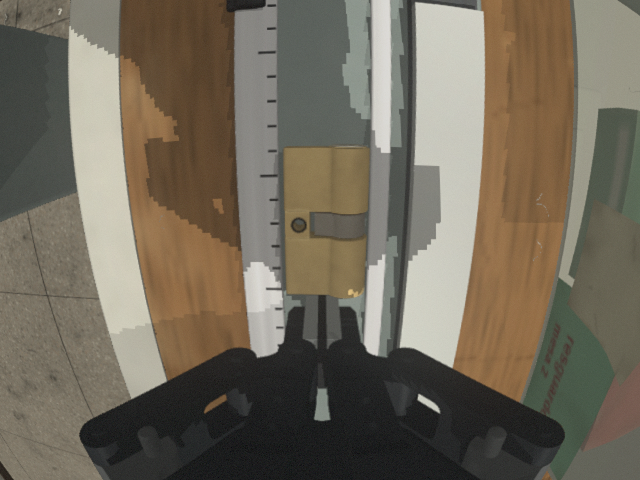

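The lock at (325,222) moves straight and flat in the bed, with the fingers centred behind it. I continue.

Request:
move_arm --motion '[[[0.02,0,0,0,0,0,1],[0.04,0,0,0,0,0,1],[0.06,0,0,0,0,0,1],[0.08,0,0,0,0,0,1],[0.1,0,0,0,0,0,1]]]'

```text
time: 9.88
ee_pos: [0.4779, -0.0984, 0.0155]
tcp_rot: [[0.019, 1.0, -0.0], [1.0, -0.019, 0.0], [0.0, -0.0, -1.0]]
force: [-0.5, -1.8, 0.8]
opening: -0.0003
grasp_force: 1.2
```

Request:
move_arm --motion '[[[0.02,0,0,0,0,0,1],[0.04,0,0,0,0,0,1],[0.06,0,0,0,0,0,1],[0.08,0,0,0,0,0,1],[0.1,0,0,0,0,0,1]]]'

```text
time: 10.3
ee_pos: [0.4785, -0.0685, 0.0156]
tcp_rot: [[0.019, 1.0, -0.0], [1.0, -0.019, 0.0], [0.0, -0.0, -1.0]]
force: [0.6, -2.4, 0.0]
opening: -0.0001
grasp_force: 0.8
```

Request:
move_arm --motion '[[[0.02,0,0,0,0,0,1],[0.04,0,0,0,0,0,1],[0.06,0,0,0,0,0,1],[0.08,0,0,0,0,0,1],[0.1,0,0,0,0,0,1]]]'

```text
time: 10.72
ee_pos: [0.4791, -0.0385, 0.0156]
tcp_rot: [[0.019, 1.0, -0.0], [1.0, -0.019, 0.0], [0.0, -0.0, -1.0]]
force: [0.1, -1.9, -0.1]
opening: 0.0001
grasp_force: 0.7
```

Run:
```python
from h import *
import pickle
o=robot.get_obs();print(o['time'],o['force'],o['ee_pos']); pickle.dump(o,open('o5.pkl','wb'))
p,d=save('wrist','w5')
```

```text
10.7167 [ 0.05529518 -1.86392511 -0.06426758] [ 0.47914727 -0.03853357  0.01560006]
```

View pics/w5.png

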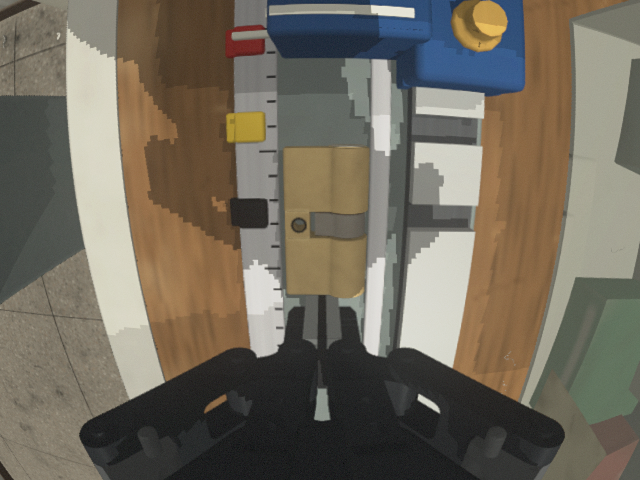

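The lock at (325,222) is straight. The stop's face is at row ~58 and still in the red notch, with the lock front at row 147. I compute the gap.

Run:
```python
from h import *
import pickle;o=pickle.load(open('o5.pkl','rb'))
for n,u,v,z in [('face',300,58,.008),('lockF',325,147,.023),('lockN',325,295,.023),('red',245,41,.015),('blk',249,212,.015)]: print(n,wray(u,v,z,o).round(4))
```

```text
face [0.4714 0.0693 0.008 ]
lockF [0.4804 0.0337 0.023 ]
lockN [ 0.4794 -0.0251  0.023 ]
red [0.4508 0.0763 0.015 ]
blk [0.4496 0.0082 0.015 ]
```

Request:
move_arm --motion '[[[0.018,0,0,0,0,0,1],[0.036,0,0,0,0,0,1],[0.054,0,0,0,0,0,1],[0.072,0,0,0,0,0,1],[0.085,0,0,0,0,0,1]]]'

```text
time: 11.18
ee_pos: [0.4796, -0.013, 0.0156]
tcp_rot: [[0.019, 1.0, -0.0], [1.0, -0.019, 0.0], [0.0, -0.0, -1.0]]
force: [0.6, -1.8, -0.9]
opening: 0.0001
grasp_force: 0.7
```

Request:
move_arm --motion '[[[0.003,0,0,0,0,0,1],[0.006,0,0,0,0,0,1],[0.008,0,0,0,0,0,1]]]'

```text
time: 11.43
ee_pos: [0.4797, -0.0112, 0.0156]
tcp_rot: [[0.019, 1.0, -0.0], [1.0, -0.019, -0.0], [-0.0, -0.0, -1.0]]
force: [0.2, -1.2, 0.2]
opening: 0.0003
grasp_force: 0.8
```

Request:
move_arm --motion '[[[0.003,0,0,0,0,0,1],[0.005,0,0,0,0,0,1]]]'

```text
time: 11.6
ee_pos: [0.4798, -0.0099, 0.0156]
tcp_rot: [[0.019, 1.0, 0.0], [1.0, -0.019, -0.0], [-0.0, 0.0, -1.0]]
force: [0.8, -0.9, -0.7]
opening: -0.0004
grasp_force: 0.8
```

Request:
move_arm --motion '[[[0.003,0,0,0,0,0,1],[0.006,0,0,0,0,0,1]]]'

```text
time: 11.77
ee_pos: [0.4798, -0.008, 0.0156]
tcp_rot: [[0.019, 1.0, -0.0], [1.0, -0.019, 0.0], [0.0, -0.0, -1.0]]
force: [-1.2, -1.4, 0.2]
opening: -0.0001
grasp_force: 0.8
```

Request:
move_arm --motion '[[[0.003,0,0,0,0,0,1],[0.005,0,0,0,0,0,1]]]'

```text
time: 11.93
ee_pos: [0.4798, -0.0064, 0.0156]
tcp_rot: [[0.019, 1.0, 0.0], [1.0, -0.019, 0.0], [0.0, 0.0, -1.0]]
force: [0.3, -2.0, -0.1]
opening: 0.0001
grasp_force: 0.8
```

Request:
move_arm --motion '[[[0.002,0,0,0,0,0,1],[0.004,0,0,0,0,0,1]]]'

```text
time: 12.1
ee_pos: [0.4798, -0.0052, 0.0156]
tcp_rot: [[0.019, 1.0, 0.0], [1.0, -0.019, -0.0], [-0.0, 0.0, -1.0]]
force: [0.1, -1.7, -0.6]
opening: 0.0001
grasp_force: 0.8
```

Request:
move_arm --motion '[[[0.0015,0,0,0,0,0,1],[0.003,0,0,0,0,0,1]]]'

```text
time: 12.27
ee_pos: [0.4798, -0.0043, 0.0156]
tcp_rot: [[0.019, 1.0, -0.0], [1.0, -0.019, 0.0], [0.0, -0.0, -1.0]]
force: [-0.2, -2.2, 0.3]
opening: -0.0003
grasp_force: 0.8
```

Run:
```python
from h import *
import pickle
o=robot.get_obs();print(o['time'],o['force'],o['ee_pos'],o['grasp_force']); pickle.dump(o,open('o6.pkl','wb'))
p,d=save('wrist','w6')
a=cv2.imread('pics/w6.png')[20:310,200:500]; cv2.imwrite('pics/c6.png',cv2.resize(a,None,fx=2,fy=2,interpolation=cv2.INTER_CUBIC))
```

```text
12.2667 [-0.23711224 -2.22080741  0.32561371] [ 0.4798397  -0.00430979  0.01559494] 0.7678785589087056
```

View pics/c6.png

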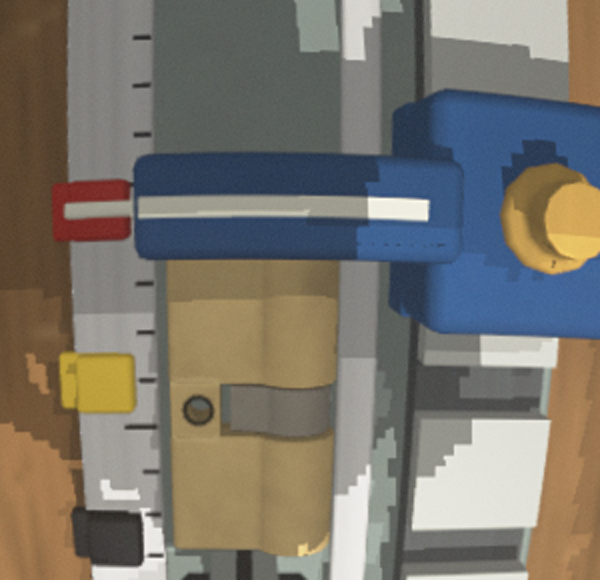

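The stop is still exactly on the red tab (crop 95,210), with the lock right at its paddle. The contact itself is hidden, so I make finer steps until the force rises.

Request:
move_arm --motion '[[[0.001,0,0,0,0,0,1],[0.002,0,0,0,0,0,1]]]'

```text
time: 12.48
ee_pos: [0.4799, -0.0038, 0.0156]
tcp_rot: [[0.019, 1.0, -0.0], [1.0, -0.019, 0.0], [0.0, -0.0, -1.0]]
force: [-0.2, -1.2, -0.7]
opening: -0.0001
grasp_force: 0.8
```

Request:
move_arm --motion '[[[0.001,0,0,0,0,0,1],[0.002,0,0,0,0,0,1]]]'

```text
time: 12.65
ee_pos: [0.4799, -0.0032, 0.0156]
tcp_rot: [[0.019, 1.0, -0.0], [1.0, -0.019, -0.0], [-0.0, -0.0, -1.0]]
force: [0.7, -3.0, -1.5]
opening: 0.0001
grasp_force: 1.6
```

Request:
move_arm --motion '[[[0.001,0,0,0,0,0,1],[0.002,0,0,0,0,0,1]]]'

```text
time: 12.82
ee_pos: [0.4801, -0.0027, 0.0156]
tcp_rot: [[0.019, 1.0, 0.0], [1.0, -0.019, -0.0], [-0.0, 0.0, -1.0]]
force: [0.3, -4.5, 0.2]
opening: -0.0002
grasp_force: 2.2
```

The pad force rose from 0.8 to 2.2 N, which means contact. I back off straight and then go up.

Request:
move_arm --motion '[[[-0.005,0,0,0,0,0,1],[-0.02,0,0,0,0,0,1],[-0.06,0,0,0,0,0,1],[-0.1,0,0,0,0,0,1],[-0.12,0,-0.08,0,0,0,1]]]'

```text
time: 13.23
ee_pos: [0.4776, -0.0402, 0.0373]
tcp_rot: [[0.02, 1.0, -0.004], [1.0, -0.02, 0.001], [0.001, -0.004, -1.0]]
force: [-0.3, 0.1, 0.2]
opening: -0.0
grasp_force: 0.0
```

Request:
move_arm --motion '[[[0,0,-0.13,0,0,0,1],[0,0,-0.26,0,0,0,1],[-0.08,0,-0.39,0,0,0,1],[-0.2,0,-0.5,0,0,0,1],[-0.33,0,-0.55,0,0,0,1]]]'

```text
time: 13.65
ee_pos: [0.4777, -0.1294, 0.2034]
tcp_rot: [[0.018, 1.0, 0.003], [1.0, -0.018, -0.001], [-0.001, 0.003, -1.0]]
force: [0.4, -0.3, 0.2]
opening: -0.0004
grasp_force: 0.0
```

Request:
move_arm --motion '[[[-0.1,0,0,0,0,0,1],[-0.15,0,0,0,0,0,1],[-0.15,0,0,0,0,0,1],[-0.15,0,0,0,0,0,1]]]'

```text
time: 13.98
ee_pos: [0.476, -0.1744, 0.1999]
tcp_rot: [[0.022, 1.0, -0.0], [1.0, -0.022, 0.0], [0.0, -0.0, -1.0]]
force: [0.2, 0.2, 0.3]
opening: 0.0
grasp_force: 0.0
```

Run:
```python
from h import *
o=robot.get_obs();print(o['time'],o['force'],o['ee_pos'])
p,d=save('top','top7');p,d=save('scene','sc7')
a=cv2.resize(cv2.imread('pics/top7.png')[205:275,235:375],None,fx=4.3,fy=4.3,interpolation=cv2.INTER_CUBIC)
u,v=np.array(w2p('scene',np.array([.48,.06,.03]))).astype(int)
b=cv2.resize(cv2.imread('pics/sc7.png')[v-35:v+35,u-75:u+75],(a.shape[1],290),interpolation=cv2.INTER_CUBIC)
cv2.imwrite('pics/c7.png',np.vstack([a,b])[:600])
```

```text
13.9833 [0.18554031 0.19389168 0.25828009] [ 0.47598926 -0.17442031  0.1999054 ]
```

View pics/c7.png

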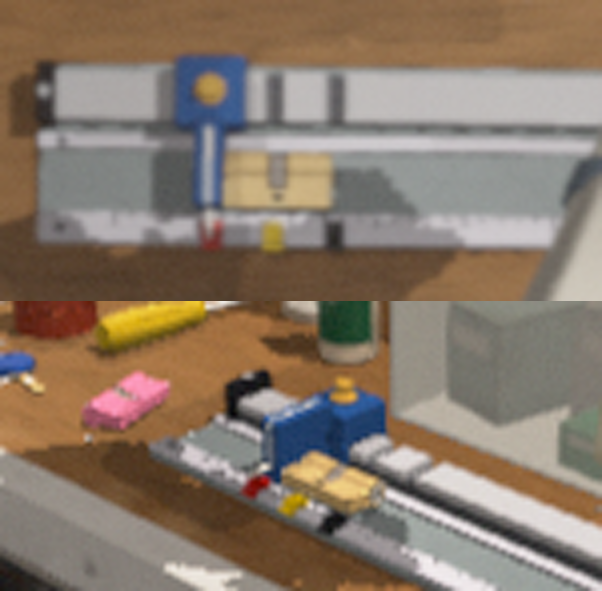

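The top crop shows the stop with its pointer on the red tab (210,230). The lock lies flat in the bed against it at (277,180), and the arm is clear. I hand the job in.

```bash
python3 -c "
from bench import robot
print(robot.finish_job())"
```

```text
the job is handed in; nothing more can be done
None
```

The job is handed in (no verdict was shown): the blue stop sits in the notch at the red tab, the brass lock lies flat in the bed with its end against the stop, and the arm is clear of everything.

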